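Pack up the eggshell-inlay bench

TASK

The inlay session is over. First raise the lever on the press fully to free the finished tile, then, leaving the foot up, take the tile out and lay it flat, face up, in the open drawer; take every shell pot off its hook and put it in the drawer, and put the wooden rubbing block in there too. Last of all, when everything is in the drawer, push the press lever fully down again, and leave the brush jar and bottle where they are.

Things in the scene. Friction and masses are not known exactly. Their poses are not given: they have to be found in the camera images.
- lever (a joint): Lift lever on the right side (press -y) of the press head: rod 70 mm from pivot to the centre of its 20 mm black ball knob, pivot axis along press x. 0 = fully down (rod points to press -y, 0.5 rad below level; foot down); 1.0 rad = fully up (0.5 rad above level, foot raised 20 mm). Stays where left; about 2 N at the knob moves it. Starts at 0 to 0.12.
- lever_knob (a point): Centre of the lever's ball knob; it can be pinched from above across press x. Moves with the lever.
- lever_pivot (a point): The lever's pivot point, 140 mm above the bench, fixed on the press; axes are those of the press (x away from the robot, z up).
- bed (a point): Where the tile's underside centre lies: top of the steel anvil (115 mm in x, 30 mm wide, 40 mm above bench). Press axes: x away from the robot to its column, z up. The foot (28 mm across) is 40 mm farther in +x, underside 49 mm above bench when down, 69 mm up. The head, 50 mm wide, begins 22 mm farther in +x, 115 to 160 mm above bench. Base plate 120 mm wide, 12 mm thick.
- tile: Finished black lacquer tile, white eggshell flecks on its face: 120 (x) x 46 (y) x 8 mm, 70 g. Origin: centre of underside, z up through the face. Starts on the anvil with its far end under the foot, x along press x; overhangs the anvil 8 mm at each long side, so it can be gripped across y at its near end and drawn out to press -x once the foot is up.
- rack: Wooden rack. Origin on the bench below the middle of its bar, which runs along y at z 131 mm (radius 7 mm) on posts at y = -75 and +75 mm, feet 12 mm high. Four brass hooks (radius 4 mm) at y = -112, -37, +37, +112 mm reach 64 mm out in -x at z 131 mm; the last 8 mm turn up to z 150 mm. A pot comes off by lifting it 20 to 30 mm, then moving it in rack -x.
- pot1: Lidded aluminium shell pot, one of up to 4 alike, 90 g: drum 52 mm across, 45 mm high, under a rigid flat strap handle: uprights 12 mm wide (x), outer faces 36 mm apart in y, up to a top bar 5 mm thick, top at z 90 mm. Origin: centre of underside; z up, y along the top bar. Starts hanging upright, underside 50 mm up, the hook passing in x under the middle of its top bar. May be absent.
- pot2: Lidded aluminium shell pot, one of up to 4 alike, 90 g: drum 52 mm across, 45 mm high, under a rigid flat strap handle: uprights 12 mm wide (x), outer faces 36 mm apart in y, up to a top bar 5 mm thick, top at z 90 mm. Origin: centre of underside; z up, y along the top bar. Starts hanging upright, underside 50 mm up, the hook passing in x under the middle of its top bar. May be absent.
- pot3: Lidded aluminium shell pot, one of up to 4 alike, 90 g: drum 52 mm across, 45 mm high, under a rigid flat strap handle: uprights 12 mm wide (x), outer faces 36 mm apart in y, up to a top bar 5 mm thick, top at z 90 mm. Origin: centre of underside; z up, y along the top bar. Starts hanging upright, underside 50 mm up, the hook passing in x under the middle of its top bar. May be absent.
- pot4: Lidded aluminium shell pot, one of up to 4 alike, 90 g: drum 52 mm across, 45 mm high, under a rigid flat strap handle: uprights 12 mm wide (x), outer faces 36 mm apart in y, up to a top bar 5 mm thick, top at z 90 mm. Origin: centre of underside; z up, y along the top bar. Starts hanging upright, underside 50 mm up, the hook passing in x under the middle of its top bar. May be absent.
- block: Wooden rubbing block: base 70 mm (x) by 40 mm (y) by 22 mm high with a round upright grip on top, 20 mm in diameter, from z 22 to 60 mm. 110 g. Origin: centre of the underside. Stands on the bench.
- drawer (a joint): How far the drawer is pulled out of its cabinet, m (0 shut; it starts 0.19 to 0.22 open and holds with about 5 N). The cabinet is 310 mm wide, 118 mm high, with a black panel lying on top, up to 140 mm.
- drawer_in (a point): Drawer floor just inside the middle of the front wall, 12 mm above the bench. x into the cabinet, y along the front, z up. Inside: 266 mm in x (beyond x = joint value minus 6 mm it is roofed by the cabinet), 274 mm in y (+-137). Side walls reach 46 mm, front wall 54 mm above this floor; walls 6 to 10 mm thick.
- brush_jar: Bystander: blue ceramic jar with brushes, 60 mm diameter, 80 mm high, brushes up to 200 mm. Origin: centre of the underside. Leave alone.
- lacquer_bottle: Bystander: amber bottle, 56 mm diameter, 140 mm high. Origin: centre of the underside. Leave alone.
Things that resemble listed ones, but are neither listed nor needed, are in the scene too. What is shaped like the pot2 but purple is not meant. Several things have the shape of the block; the one meant has the colours described above.

How it is judged:
By the outcome, as a careful person would: the job done as asked, in the order asked, and still so for the second after the job is handed in, with the robot touching nothing.
Of pot1, pot2, pot3, pot4 only 2 to 4 are there at a start; the rules pass over those that are not, and their reading is None.
At some moment in a run one of block may be knocked a few centimetres aside while the robot is not near it.
Once in a run the grip may slacken for a moment while it holds something.
It also fails if it takes over 210 s, if anything falls off the work surface, if the arm or the gripper's body presses on something with over 40 N, if the wrist force passes 120 N, or if a joint passes its speed limit or range.

ROBOT

A 6-joint arm with a two-finger parallel gripper is mounted at the origin on the work surface. World frame = base frame: x ahead of the robot, y to its left, z up, the work surface at z = 0. Lengths are in m, angles in rad, forces in N, time in s.
With the tool pointing down it reaches from about 0.35 to 0.8 m from the base axis. Payload 7.3 kg.
Tool frame: the origin (TCP) lies on the front face of the gripper's body, between the roots of the fingers; the fingertips stand 73 mm ahead of it and the grasp point (between the pads) lies 54 mm ahead of it; z points along the fingers, y is the line along which they close (so a half turn about z gives the same grasp; the last joint's range is limited). The gripper opens to 85 mm and grips with 20 to 120 N. Pads are 22 mm wide; open, the fingers measure 114 mm over their backs; the gripper's body (76 mm by 85 mm) begins 54 mm behind the grasp point. The pads swing forward as they close: fully open they stand 13 mm farther back than shut.
Start: joints at [-1.327, 0.342, 1.524, -0, 1.275, -0.146], TCP at [0.2, -0.486, 0.304] pointing down, gripper open.
Joint ranges: [-2.53, 2.53], [-0.77, 2.02], [0.04, 2.7], [-1, 4.14], [0.28, 2.66], [-3.11, 3.11]. Speed limits (rad/s): [2.57, 2.57, 3.14, 3.14, 3.14, 3.14].

INTERFACE

Orientations are given as a 3x3 rotation matrix whose columns are the frame's x, y, z axes.
In Python, from rig import r gives the robot as it stands. Calls block until the motion is done:
- r.movep(position, orientation): joint-space move of the TCP to a pose.
- r.movel(position, rotation=None, rate=0.15): straight line of the TCP; rotation=None keeps the orientation; rate is the mean speed in m/s.
- r.set_joints(angles): joint-space move.
- r.grip(opening): finger opening in m; the grip force is fixed at half the most; returns when the fingers have stopped.
- r.sleep(seconds).
- r.inverse_kinematics(position, orientation): joint angles nearest the present ones, or None.
- r.sense(): the state.
- r.grab_frame(name): name is "scene" or "top"; returns (picture, depth): 400x640x3 uint8, red, green, blue; 400x640 float32, m along the optical axis (not along the pixel's ray), 0 where there is no reading.
- r.calibration(name): a dict with "fx", "fy", "cx", "cy" (pixels), "R" (3x3) and "t" (3): a world point X has camera coordinates R X + t. Camera axes: x right, y down, z forward; pixel columns grow to the right and rows downward; lengths in m; the calibration is good to about 2 mm. A picture is of the moment at which its call begins. calibration takes no time and is no camera call.
A pose or a line that the arm cannot do raises r.Unreachable and nothing moves.
- r.close_job(): hands the job in; it is judged then, once.
The state is a dict: "time_s": time; "q": joint angles; "qvel": joint speeds; "effort": joint torques, N m; "tool_pos": TCP position; "orientation": TCP orientation; "wrist_force": force on the tool from outside, world axes, zero at the start; "wrist_torque": the same for the moment, N m; "opening": finger opening in m; "grip_force": force on a finger pad.
Only numpy, scipy, OpenCV 4.12 (cv2) and the standard library are available. Lean on these libraries where they do the work, as an engineer would, in place of code of your own. Each camera call takes 0.05 s, during which the arm holds its last target. There are 200 camera calls.

## Working session

There is one attempt and no reset: what is moved stays moved. The work goes in short steps, each a Python script; the robot and the scene stay as the last script left them, time stands still between calls to the robot, and variables do not carry over. Pictures are saved under pics/ and viewed, at most 14 in all, crops included, and the job is handed in when it is done.

```bash
mkdir -p pics; cat > h.py <<'E'
import numpy as np, cv2
from rig import r
def snap(n,f):
    im,d=r.grab_frame(n); np.savez('%s.npz'%n,im=im,d=d)
    cv2.imwrite('pics/'+f,cv2.cvtColor(im,cv2.COLOR_RGB2BGR)); return im,d
def world(n,d=None):
    if d is None: d=np.load('%s.npz'%n)['d']
    c=r.calibration(n); v,u=np.mgrid[:400,:640]
    P=np.stack([(u-c['cx'])/c['fx']*d,(v-c['cy'])/c['fy']*d,d],-1)
    W=(P-np.array(c['t']))@np.array(c['R']); W[d==0]=np.nan; return W
E
python3 - <<'E'
from h import *
snap('scene','s0.png');snap('top','t0.png')
for n in('scene','top'):
    c=r.calibration(n);print(n,-np.array(c['R']).T@np.array(c['t']),c['fx'],np.round(c['R'],2).tolist())
E
```

```text
scene [ 0.97640959 -0.314177    1.00120639] 478.17542558441215 [[0.56, 0.83, 0.01], [0.71, -0.48, -0.51], [-0.42, 0.29, -0.86]]
top [3.02980527e-01 2.11628204e-04 1.40038119e+00] 513.5563137062708 [[-0.02, -1.0, -0.01], [-0.98, 0.02, -0.2], [0.2, 0.0, -0.98]]
```

View pics/s0.png

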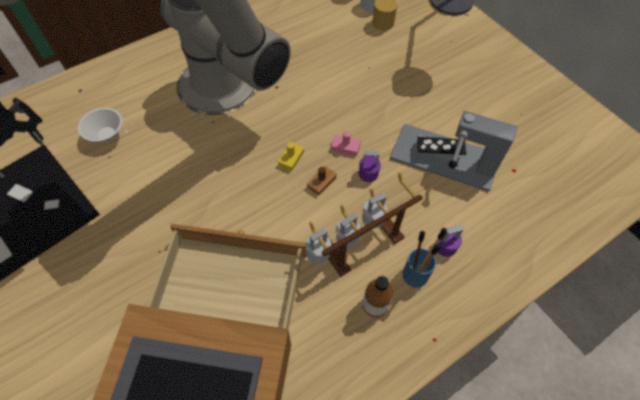

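View pics/t0.png

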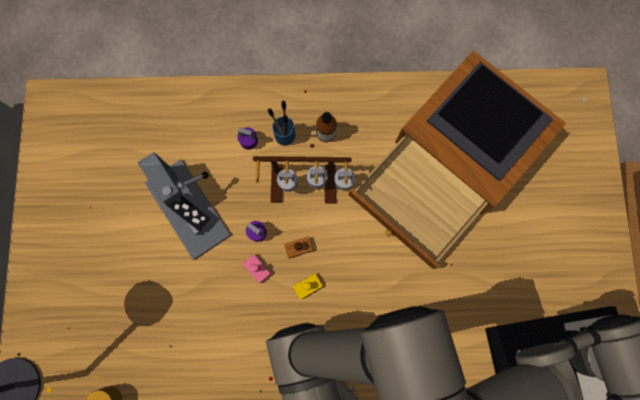

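Scene view: press on the right (~455,155), three silver pots on the rack (~320-375, 205-245), wooden block at (321,180), drawer lower left. Top view: press at (185,205), pots at (287,180), (317,177), (345,177), wooden block at (299,246), drawer centre (425,200).

```bash
python3 - <<'E'
from h import *
im=cv2.imread('pics/t0.png')
a=cv2.resize(im[140:270,130:250],None,fx=4.5,fy=4.5,interpolation=2)
b=cv2.resize(im[150:260,245:365],None,fx=4.5,fy=4.5,interpolation=2)[:585]
c=np.zeros((585,1090,3),np.uint8);c[:a.shape[0],:540]=a;c[:b.shape[0],545:1085]=b[:, :540]
cv2.imwrite('pics/c0.png',cv2.resize(c,(800,429)))
W=world('top')
for n,(u,v) in dict(bar_l=(256,158),bar_r=(348,159),block=(299,246),dfl=(355,193),dfr=(436,263),dfm=(395,228),floor=(425,200),tile1=(190,213),knob=(205,176),head=(160,170),base=(200,245),jar=(284,130),bottle=(326,125),p1=(287,180),p2=(317,177),p3=(345,177)).items(): print(n,np.round(W[v,u],3))
# horizontal-level masks
def rect(lo,hi,u0,u1,v0,v1,name):
    m=np.zeros((400,640),bool);m[v0:v1,u0:u1]=1
    m&=(W[...,2]>lo)&(W[...,2]<hi); p=W[m][:,:2]
    q=cv2.minAreaRect(p.astype(np.float32)*1000);print(name,len(p),np.round(q[0]),np.round(q[1]),round(q[2],1))
rect(.125,.15,245,355,150,172,'bar')
rect(.014,.03,285,320,230,262,'block'); rect(.05,.07,285,320,230,262,'grip')
rect(.04,.054,160,225,190,240,'tile')
rect(.14,.17,130,190,145,205,'head')
rect(.006,.018,130,240,145,265,'base')
rect(.07,.13,195,215,165,185,'knob')
rect(.055,.072,340,450,180,275,'dfront')
rect(.105,.125,395,570,50,210,'cab')
rect(.130,.145,395,570,50,210,'panel')
for i,(a,b) in enumerate(((275,300),(305,330),(334,358))): rect(.128,.15,a,b,164,195,'pot%d'%i)
for i,(a,b) in enumerate(((275,300),(305,330),(334,358))): rect(.085,.102,a,b,164,195,'drum%d'%i)
rect(.005,.02,340,480,140,270,'floor')
E
```

```text
bar_l [0.659 0.154 0.136]
bar_r [ 0.651 -0.081  0.138]
block [0.44  0.05  0.059]
dfl [ 0.577 -0.101  0.066]
dfr [ 0.388 -0.303  0.066]
dfm [ 0.481 -0.202  0.065]
floor [ 0.564 -0.297  0.012]
tile1 [0.535 0.341 0.046]
knob [0.619 0.287 0.117]
head [0.626 0.391 0.159]
base [0.453 0.319 0.013]
jar [0.769 0.089 0.028]
bottle [ 0.754 -0.028  0.105]
p1 [0.596 0.074 0.15 ]
p2 [ 0.606 -0.001  0.133]
p3 [ 0.605 -0.072  0.132]
bar 712 [643.  37.] [251.  43.] 88.0
block 332 [442.  54.] [40. 70.] 16.4
grip 47 [442.  54.] [18. 18.] 26.0
tile 635 [539. 346.] [119.  54.] 46.8
head 1072 [615. 389.] [128.  68.] 34.5
base 2420 [571. 366.] [332. 300.] 0.4
knob 74 [620. 298.] [17. 36.] 29.7
dfront 599 [ 510. -206.] [324.  69.] 48.8
cab 5680 [ 740. -439.] [311. 306.] 46.6
panel 6080 [ 753. -451.] [240. 222.] 46.7
pot0 118 [617.  76.] [35. 43.] 48.3
pot1 116 [614.   2.] [34. 48.] 56.0
pot2 129 [613. -75.] [45. 37.] 35.2
drum0 222 [616.  85.] [69. 53.] 68.8
drum1 211 [620.  -5.] [52. 61.] 5.1
drum2 206 [613. -73.] [50. 52.] 88.1
floor 7927 [ 557. -256.] [379. 362.] 87.3
```

View pics/c0.png

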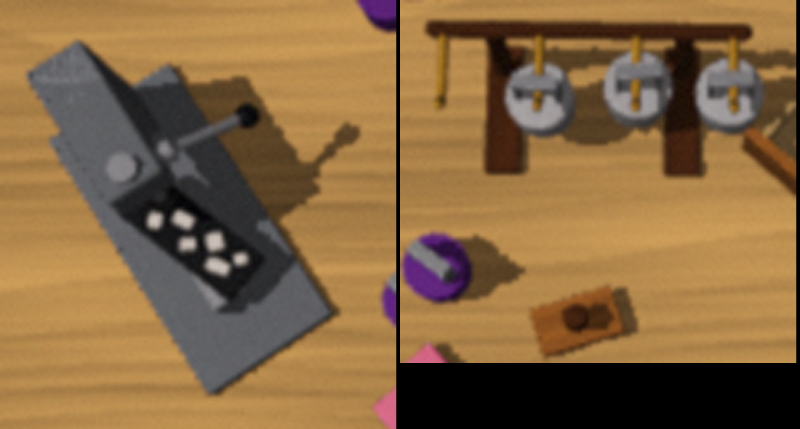

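```bash
cat >> h.py <<'E'
def ray(n,u,v,z):
    c=r.calibration(n);R=np.array(c['R']);o=-R.T@np.array(c['t'])
    d=R.T@np.array([(u-c['cx'])/c['fx'],(v-c['cy'])/c['fy'],1.]);return o+d*(z-o[2])/d[2]
E
python3 - <<'E'
from h import *
k=800/1090*4.5
f=lambda x,y,z:ray('top',130+x/k-.5,140+y/k-.5,z)
def s(n,*P):
    P=np.array(P);print(n,np.round(P[:,:2],3).tolist());
s('base',f(335,312,.012),f(212,392,.012),f(175,67,.012),f(50,138,.012))
s('tile',f(165,185,.048),f(265,255,.048),f(235,308,.048),f(112,205,.048))
s('head',f(30,75,.16),f(80,42,.16),f(110,205,.16),f(165,170,.16))
s('knob',f(248,115,.11)); s('pivot?',f(165,150,.14))
W=world('top')
im=np.load('top.npz')['im'].astype(int)
W2=world('scene'); im2=np.load('scene.npz')['im'].astype(int)
c=cv2.imread('pics/s0.png')
# scene: knob dark
cv2.imwrite('pics/c1.png',cv2.resize(c[100:200,380:530],None,fx=5,fy=5,interpolation=2))
# heightmap orthographic of press from both
for n,w in(('top',W),('scene',W2)):
    m=(abs(w[...,0]-.54)<.2)&(abs(w[...,1]-.35)<.15)
    for lo,hi in((.008,.016),(.038,.044),(.044,.053),(.155,.165)):
        p=w[m&(w[...,2]>lo)&(w[...,2]<hi)][:,:2].astype(np.float32)*1000
        if len(p)>10:
            q=cv2.minAreaRect(p);print(n,lo,len(p),np.round(q[0]),np.round(q[1]),round(q[2],1))
E
```

```text
base [[0.481, 0.236], [0.417, 0.336], [0.693, 0.375], [0.633, 0.478]]
tile [[0.583, 0.37], [0.524, 0.287], [0.481, 0.31], [0.568, 0.413]]
head [[0.647, 0.445], [0.673, 0.408], [0.546, 0.38], [0.572, 0.34]]
knob [[0.625, 0.29]]
pivot? [[0.592, 0.346]]
top 0.008 1999 [557. 346.] [349. 283.] 0.3
top 0.038 129 [639. 328.] [162. 282.] 66.1
top 0.044 553 [643. 326.] [164. 275.] 66.4
top 0.155 875 [610. 395.] [126.  50.] 33.5
scene 0.008 2333 [521. 339.] [344. 126.] 32.3
scene 0.038 117 [633. 336.] [171. 273.] 67.0
scene 0.044 643 [637. 335.] [169. 265.] 68.1
scene 0.155 927 [612. 396.] [125.  54.] 33.4
```

View pics/c1.png

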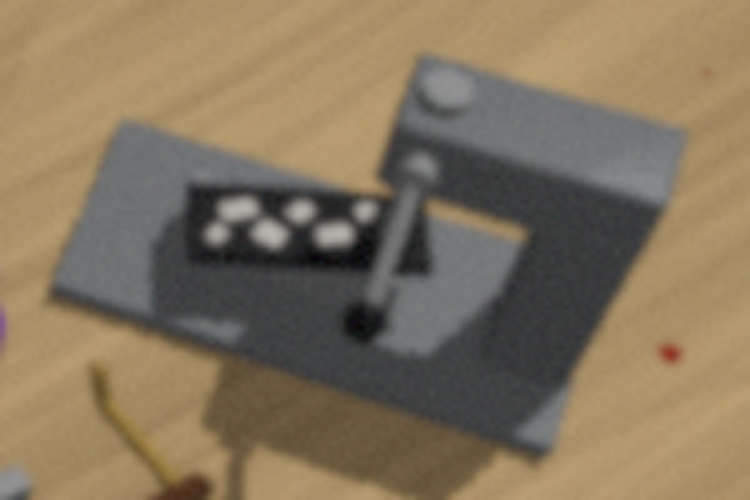

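```bash
python3 - <<'E'
from h import *
W=world('top'); im=np.load('top.npz')['im'].astype(int)
W2=world('scene'); im2=np.load('scene.npz')['im'].astype(int)
k=800/1090*4.5
g=lambda x,y,z:np.round(ray('top',245+(x-400)/k-.5,150+y/k-.5,z)[:2],3).tolist()
print('hook tips',[g(x,y,.150) for x,y in((440,105),(538,108),(635,105),(735,108))])
print('hook roots',[g(x,y,.131) for x,y in((443,38),(540,38),(637,38),(735,38))])
s=lambda x,y,z:np.round(ray('scene',380+x/5-.5,100+y/5-.5,z)[:2],3).tolist()
print('tile scene',[s(x,y,.048) for x,y in((190,184),(190,262),(430,272),(422,200))])
print('knob scene',s(363,322,.108))
# gray pot parts
for n,w,i in(('top',W,im),('scene',W2,im2)):
    gray=(i.max(-1)-i.min(-1)<28)&(i.max(-1)>60)
    for h,(yc) in enumerate((.074,0,-.075)):
        for lo,hi in((.132,.146),(.088,.1)):
            m=gray&(abs(w[...,0]-.61)<.05)&(abs(w[...,1]-yc)<.035)&(w[...,2]>lo)&(w[...,2]<hi)
            p=w[m]; 
            if len(p)>4:
                q=cv2.minAreaRect(p[:,:2].astype(np.float32)*1000);print(n,h,lo,len(p),np.round(q[0]),np.round(q[1]),round(q[2],1),np.round(np.median(p,0),3))
# tile white/black
    m=(abs(w[...,0]-.54)<.09)&(abs(w[...,1]-.35)<.09)&(w[...,2]>.0445)&(w[...,2]<.054)
    p=w[m]; q=cv2.minAreaRect(p[:,:2].astype(np.float32)*1000);print(n,'tile',len(p),np.round(q[0]),np.round(q[1]),round(q[2],1))
# drawer
ex=np.array([np.cos(np.radians(-43.3)),np.sin(np.radians(-43.3))]);ey=np.array([-ex[1],ex[0]])
for n,w in(('top',W),('scene',W2)):
    X=w[...,:2]@ex;Y=w[...,:2]@ey
    m=(w[...,2]>.058)&(w[...,2]<.07)&(abs(Y-(np.array([.485,-.205])@ey))<.145)&(abs(X-np.array([.485,-.205])@ex)<.03)
    a=np.polyfit(Y[m],X[m],1);print(n,'front wall: slope',a,'X range',np.percentile(X[m],[1,50,99]),'Y',np.percentile(Y[m],[0,100]))
    m=(w[...,2]>.1)&(w[...,2]<.124)&(w[...,0]>.5)&(w[...,1]<-.15);print('cab X min',np.percentile(X[m],[.5,2,5]),'Y',np.percentile(Y[m],[.5,99.5]))
    m=(w[...,2]>.052)&(w[...,2]<.064)&(X<np.array([.485,-.205])@ex+.18)&(X>np.array([.485,-.205])@ex+.03)&(w[...,0]>.4)&(w[...,1]<-.1);print('side Y',np.percentile(Y[m],[1,10,50,90,99]))
E
```

```text
hook tips [[0.595, 0.15], [0.591, 0.076], [0.591, 0.003], [0.588, -0.073]]
hook roots [[0.652, 0.15], [0.651, 0.075], [0.649, 0.0], [0.647, -0.076]]
tile scene [[0.489, 0.317], [0.527, 0.286], [0.598, 0.38], [0.563, 0.408]]
knob scene [0.626, 0.292]
top 0 0.132 70 [615.  79.] [36. 14.] 82.9 [0.613 0.079 0.139]
top 0 0.088 200 [614.  78.] [52. 52.] 89.6 [0.605 0.075 0.094]
top 1 0.132 71 [620.  -1.] [13. 36.] 2.3 [ 0.621 -0.001  0.139]
top 1 0.088 194 [620.   0.] [50. 52.] 88.8 [ 0.614 -0.003  0.094]
top 2 0.132 70 [614. -72.] [35. 12.] 87.5 [ 0.614 -0.071  0.139]
top 2 0.088 189 [613. -73.] [50. 52.] 88.1 [ 0.606 -0.069  0.094]
top tile 503 [541. 348.] [118.  46.] 51.3
scene 0 0.132 114 [633.  72.] [36. 60.] 66.1 [0.617 0.076 0.139]
scene 0 0.088 238 [616.  74.] [49. 45.] 35.7 [0.619 0.071 0.094]
scene 1 0.132 123 [633.  -1.] [38. 69.] 0.6 [ 0.624 -0.003  0.138]
scene 1 0.088 176 [623.  -1.] [49. 46.] 39.0 [ 0.623 -0.006  0.094]
scene 2 0.132 120 [632. -71.] [45. 35.] 1.4 [ 0.616 -0.074  0.138]
scene 2 0.088 247 [617. -74.] [51. 47.] 41.6 [ 0.62  -0.08   0.094]
scene tile 583 [556. 364.] [162.  54.] 48.6
top front wall: slope [-0.00413325  0.49013172] X range [0.48345758 0.48903317 0.51210505] Y [0.03857157 0.32794319]
cab X min [0.68767525 0.68905788 0.69176904] Y [0.03365512 0.34228516]
side Y [0.04497627 0.04650726 0.05118657 0.32979554 0.33093345]
scene front wall: slope [-0.00362341  0.49137515] X range [0.4839844  0.49077116 0.51270391] Y [0.03875369 0.3283809 ]
cab X min [0.68821303 0.68954446 0.69203341] Y [0.03557381 0.3448238 ]
side Y [0.04632197 0.04827192 0.05339358 0.33173931 0.33286687]
```

```bash
cat >> h.py <<'E'
D=np.radians
PA=D(33.5); pex=np.array([np.cos(PA),np.sin(PA)]); pey=np.array([-pex[1],pex[0]])
BED=np.array([.5415,.3485]); PIV=np.array([.5909,.3433])
DA=D(-43.5); dex=np.array([np.cos(DA),np.sin(DA)]); dey=np.array([-dex[1],dex[0]])
def rot(a):  # tool down, closing line at world angle a+90deg
    c,s=np.cos(a),np.sin(a); return np.array([[-c,-s,0],[-s,c,0],[0,0,-1.]])
def best(p,a):
    """of the two equivalent grasps choose that with the last joint nearer the middle"""
    o=[]
    for b in(a,a+np.pi):
        q=r.inverse_kinematics(p,rot(b))
        if q is not None:o.append((abs(q[5]),b))
    return rot(min(o)[1])
def P(xy,gz): return np.array([xy[0],xy[1],gz+.054])
def over(xy,gz,a):
    p=P(xy,gz);R=best(p,a);r.movep(p,R);return R
def lin(xy,gz,R=None,rate=.15): r.movel(P(xy,gz),R,rate)
def st():
    s=r.sense();print('t %.1f'%s['time_s'],'pos',np.round(s['tool_pos'],3),'F',np.round(s['wrist_force'],1),'open %.4f grip %.0f'%(s['opening'],s['grip_force']))
def knob(l): return PIV-.07*np.cos(l-.5)*pey, .14+.07*np.sin(l-.5)
E
python3 - <<'E'
from h import *
r.grip(.045)
xy,z=knob(.04)
over(xy,.26,PA+np.pi/2)
lin(xy,z,rate=.2);st()
r.grip(0);st()
for l in np.linspace(.15,1.02,8):
    xy,z=knob(l);lin(xy,z,rate=.1)
st();r.grip(.045);xy,z=knob(1);lin(xy,.25);st()
im,d=snap('scene','s1.png');c=cv2.imread('pics/s1.png')
cv2.imwrite('pics/c2.png',cv2.resize(c[80:200,380:530],None,fx=5,fy=5,interpolation=2))
E
```

```text
t 4.6 pos [0.626 0.291 0.164] F [0.9 0.5 0.3] open 0.0450 grip 0
t 5.0 pos [0.627 0.292 0.165] F [5.5 2.7 2.2] open 0.0161 grip 58
t 7.0 pos [0.625 0.295 0.229] F [ 5.1  8.5 -4.1] open 0.0160 grip 60
t 8.0 pos [0.625 0.292 0.303] F [-0.1 -0.1 -0.1] open 0.0450 grip 0
```

View pics/c2.png

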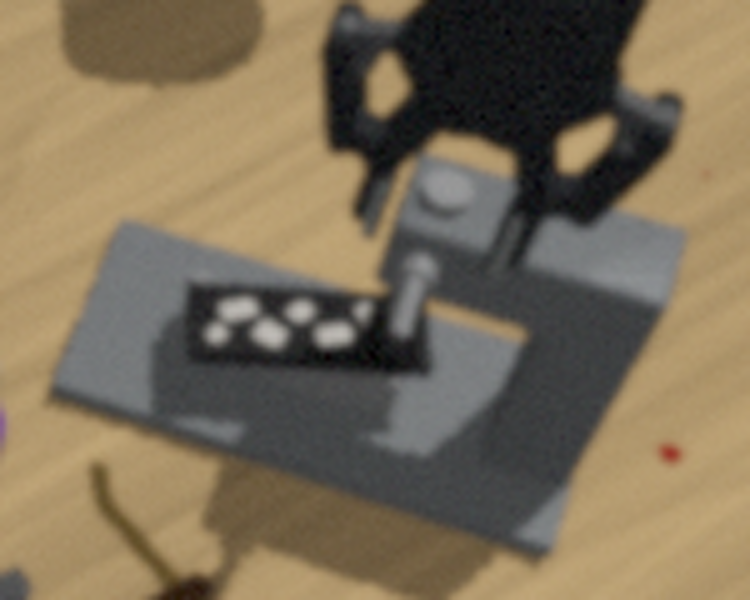

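The lever now points up; its black knob is around crop (405,340), seen against the dark tile. I check its height by depth.

```bash
python3 - <<'E'
from h import *
W=world('scene')
for l in(.9,.95,1.0):print(l,knob(l))
m=np.zeros((400,640),bool);m[120:160,440:480]=1
m&=(np.hypot(W[...,0]-.625,W[...,1]-.292)<.02)&(W[...,2]>.1)&(W[...,2]<.25)
p=W[m];print(len(p),np.round(p[np.argsort(p[:,2])][::max(1,len(p)//10)],3))
E
```

```text
0.9 (array([0.62648573, 0.28953582]), np.float64(0.16725928396160555))
0.95 (array([0.6256893 , 0.29073909]), np.float64(0.17044758738778612))
1.0 (array([0.62480592, 0.29207374]), np.float64(0.17355978770229424))
79 [[0.613 0.308 0.157]
 [0.637 0.291 0.159]
 [0.619 0.301 0.161]
 [0.634 0.281 0.163]
 [0.632 0.282 0.165]
 [0.63  0.281 0.166]
 [0.628 0.282 0.167]
 [0.633 0.282 0.169]
 [0.628 0.287 0.17 ]
 [0.63  0.29  0.171]
 [0.628 0.289 0.172]
 [0.63  0.286 0.174]]
```

```bash
python3 - <<'E'
from h import *
from scipy.optimize import least_squares
for n,l0 in(('scene',1),):
    W=world(n)
    m=(np.hypot(W[...,0]-.625,W[...,1]-.290)<.02)&(W[...,2]>.14)&(W[...,2]<.2)
    m[:120]=0
    p=W[m]
    print(len(p),np.round(np.sort(p[:,2])[-12:],4))
    f=least_squares(lambda c:np.linalg.norm(p-c,axis=1)-.01,[.625,.29,.17],loss='soft_l1',f_scale=.001)
    print(f.x,f.cost)
    l=least_squares(lambda l:np.linalg.norm(p-np.r_[knob(l[0])],axis=1)-.01 if 0 else np.linalg.norm(p-np.append(*knob(l[0])),axis=1)-.01,[.9],loss='soft_l1',f_scale=.002);print(l.x)
E
```

```text
77 [0.1714 0.1716 0.172  0.1721 0.1722 0.1725 0.1726 0.173  0.1731 0.1735
 0.1737 0.1739]
[0.62715805 0.28969178 0.16276649] 0.00011005632701007614
[0.83443208]
```

Sphere fit gives lever ≈ 0.83: not fully up. I regrip lower and lift to the stop.

```bash
python3 - <<'E'
from h import *
xy,z=knob(.83)
lin(xy,z-.007,rate=.2);r.grip(0);st()
for l in (.9,1.0,1.08):
    xy,z=knob(l);lin(xy,z-.007,rate=.06);st()
r.grip(.045);xy,z=knob(1);lin(xy,.26);
snap('scene','s2.png')
from scipy.optimize import least_squares
W=world('scene')
m=(np.hypot(W[...,0]-.625,W[...,1]-.290)<.02)&(W[...,2]>.14)&(W[...,2]<.2);m[:120]=0
p=W[m];print(len(p),np.round(np.sort(p[:,2])[-5:],4))
f=least_squares(lambda c:np.linalg.norm(p-c,axis=1)-.01,[.625,.29,.17],loss='soft_l1',f_scale=.001);print(f.x)
E
```

```text
t 9.1 pos [0.629 0.289 0.212] F [5.  3.2 1.6] open 0.0169 grip 58
t 9.3 pos [0.628 0.29  0.216] F [ 6.4  3.4 -0.6] open 0.0171 grip 59
t 9.6 pos [0.626 0.293 0.222] F [ 6.4  3.  -1.1] open 0.0170 grip 59
t 9.8 pos [0.625 0.295 0.226] F [ 8.2  3.9 -2.7] open 0.0166 grip 59
70 [0.1837 0.1837 0.1838 0.184  0.185 ]
[0.62518284 0.2929315  0.17346893]
```

```bash
python3 - <<'E'
from h import *
a=D(51.5);u=np.array([np.cos(a),np.sin(a)])
g=np.array([.5415,.348])-.064*u
r.grip(.075)
R=over(g,.2,a); lin(g,.050,rate=.2);st()
r.grip(.03);st()
Rn=min((rot(PA+k*np.pi) for k in(0,1,2)),key=lambda m:np.abs(m-R).sum())
lin(BED-(.042+.064)*pex,.050,Rn,rate=.08);st()
r.grip(.07);lin(BED-.106*pex,.13);st()
snap('top','t3.png');im=cv2.imread('pics/t3.png')
snap('scene','s3.png');c=cv2.imread('pics/s3.png')
cv2.imwrite('pics/c3.png',np.hstack([cv2.resize(im[140:270,130:250],(400,433),interpolation=2),cv2.resize(c[90:200,385:485],(394,433),interpolation=2)]))
E
```

```text
t 13.5 pos [0.502 0.298 0.105] F [-0.  -1.1  1. ] open 0.0751 grip 0
t 13.9 pos [0.501 0.298 0.106] F [-6.9 -2.   9.2] open 0.0418 grip 60
t 14.7 pos [0.453 0.29  0.104] F [0.3 0.2 0.9] open 0.0417 grip 61
t 15.8 pos [0.453 0.29  0.183] F [-0.5  0.3 -1.3] open 0.0700 grip 0
```

View pics/c3.png

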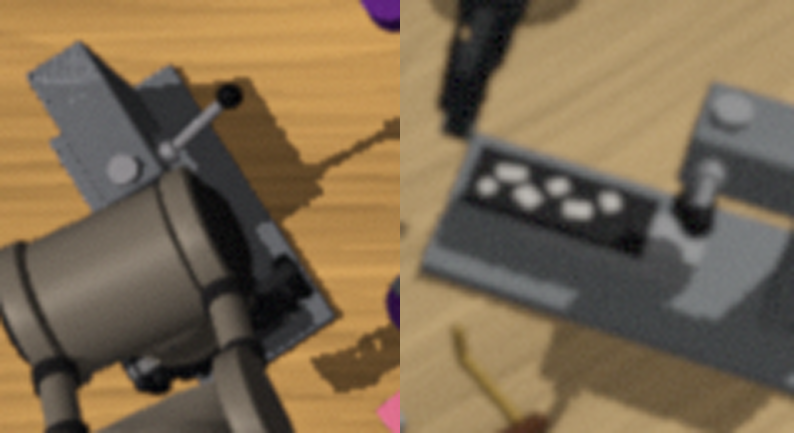

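The tile is now aligned with the press, its near end drawn to the base edge (right panel 470,170 to 650,240); lever knob still up. Now a regrip clear of the anvil and carry.

```bash
sed -i 's/^DA=D(-43.5)/DA=D(-43.1)/' h.py; cat >> h.py <<'E'
DIN=np.array([.489,-.2023])
def dr(x,y): return DIN+x*dex+y*dey
E
python3 - <<'E'
from h import *
R=r.sense()['orientation'];R=np.array(R)
g=BED-.078*pex
lin(g,.13);lin(g,.0565,rate=.15);st();r.grip(.03);st()
lin(g-.03*pex,.0585,rate=.1);lin(g-.03*pex,.27,rate=.2);st()
th=DA+np.pi/2-PA
def Rz(t):return np.array([[np.cos(t),-np.sin(t),0],[np.sin(t),np.cos(t),0],[0,0,1]])
for k in(0,1,-1):
    Rp=Rz(th+k*np.pi)@R; s=1 if k==0 else -1
    gp=dr(.055,-.036*s)
    q=r.inverse_kinematics(P(gp,.27),Rp);print(k,None if q is None else np.round(q,2))
E
```

```text
t 16.9 pos [0.477 0.305 0.111] F [-0.2 -0.2  0.8] open 0.0699 grip 0
t 17.2 pos [0.477 0.306 0.112] F [-1.2 -1.6  5.7] open 0.0441 grip 60
t 18.9 pos [0.451 0.289 0.323] F [ 0.4 -0.6 -1.4] open 0.0437 grip 64
0 [-0.62  0.41  1.36 -0.    1.37  0.13]
1 [-0.5   0.46  1.29  0.    1.39 -2.89]
-1 [-0.5   0.46  1.29  0.    1.39 -2.89]
```

```bash
python3 - <<'E'
from h import *
R=np.array(r.sense()['orientation']);t=DA+np.pi/2-PA
Rp=np.array([[np.cos(t),-np.sin(t),0],[np.sin(t),np.cos(t),0],[0,0,1]])@R
gp=dr(.055,-.036)
r.movep(P(gp,.27),Rp);st()
lin(gp,.05,rate=.2);st();snap('scene','s4.png')
lin(gp,.031,rate=.05);st()
r.grip(.056);st();lin(gp,.27,rate=.25)
snap('scene','s5.png')
a,b=cv2.imread('pics/s4.png'),cv2.imread('pics/s5.png')
f=lambda c:cv2.resize(c[200:340,140:310],(400,330),interpolation=2)
cv2.imwrite('pics/c5.png',np.hstack([f(a),f(b)]))
E
```

```text
t 20.9 pos [ 0.505 -0.265  0.324] F [-0.7  0.1  0. ] open 0.0437 grip 64
t 22.1 pos [ 0.505 -0.266  0.105] F [ 0.2 -0.9 -0.2] open 0.0440 grip 64
t 22.7 pos [ 0.504 -0.266  0.085] F [-0.2  0.6 -0.3] open 0.0438 grip 64
t 23.0 pos [ 0.505 -0.267  0.085] F [ 3.5 -3.5  0.3] open 0.0557 grip 0
```

View pics/c5.png

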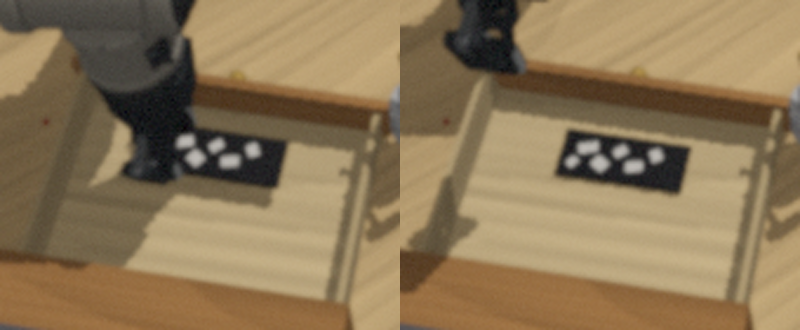

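The tile lies flat, face up, in the middle of the drawer's front half (right panel 557-690, 130-190). Next the first pot.

```bash
cat >> h.py <<'E'
def pot(src,dst):
    a=D(-1.3);b=np.array([np.cos(a),np.sin(a)]);src=np.array(src)
    r.grip(.055);R=over(src,.24,a);lin(src,.118,R,.2);st();r.grip(.01);st()
    lin(src,.146,rate=.1);lin(src-.1*b,.146,rate=.15);st();lin(src-.1*b,.27,rate=.25);st()
    d=dr(*dst);over(d,.24,DA);st();lin(d,.0825,rate=.18);st();r.grip(.055);lin(d,.24,rate=.25);st()
E
python3 - <<'E'
from h import *
pot((.615,-.073),(.138,.105))
snap('scene','s6.png')
E
```

```text
t 26.2 pos [ 0.616 -0.074  0.173] F [-0.1  0.4  1. ] open 0.0555 grip 0
t 26.5 pos [ 0.616 -0.073  0.174] F [ 1.  -0.3  6. ] open 0.0353 grip 59
t 27.8 pos [ 0.516 -0.071  0.2  ] F [ 0.4 -0.4 -0.5] open 0.0355 grip 60
t 28.4 pos [ 0.515 -0.071  0.323] F [ 0.2  0.5 -1.3] open 0.0355 grip 60
t 30.6 pos [ 0.661 -0.22   0.294] F [ 0.3 -1.  -0.8] open 0.0350 grip 60
t 31.6 pos [ 0.662 -0.22   0.137] F [-0.9  0.6 -1.4] open 0.0351 grip 60
t 32.7 pos [ 0.661 -0.22   0.292] F [-0.1  0.1 -0.8] open 0.0549 grip 0
```

View pics/s6.png

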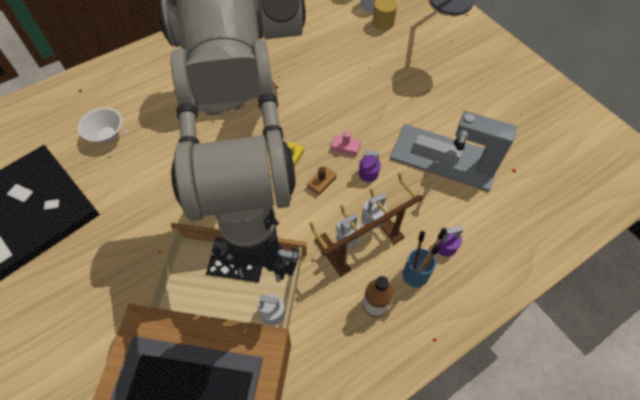

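The pot stands in the drawer's right rear corner at (271,307); tile undisturbed at (235,258); two pots remain at (347,228) and (375,207).

```bash
python3 - <<'E'
from h import *
pot((.621,-.001),(.138,.033))
pot((.615,.076),(.138,-.039))
r.movep(P(dr(.1,.0),.35),best(P(dr(.1,0),.35),DA))
snap('scene','s7.png');snap('top','t7.png')
def block(n):
    W=world(n);i=np.load(n+'.npz')['im'].astype(int)
    m=(abs(W[...,0]-.44)<.1)&(W[...,1]>-.06)&(W[...,1]<.2)&(W[...,2]>.014)&(W[...,2]<.03)&(i[...,0]>i[...,2]+30)&(i[...,0]<i[...,1]*2.4)&(i[...,1]<120)
    k,l,s,c=cv2.connectedComponentsWithStats(m.astype(np.uint8))
    for j in range(1,k):
        if s[j,4]>60:
            q=cv2.minAreaRect(W[l==j][:,:2].astype(np.float32)*1000);print(n,s[j,4],np.round(c[j]),np.round(q[0]),np.round(q[1]),round(q[2],1))
block('scene');block('top')
E
```

```text
t 36.1 pos [ 0.622 -0.001  0.173] F [0.5 1.2 1.6] open 0.0548 grip 0
t 36.4 pos [ 0.622 -0.001  0.174] F [-0.9 -0.   5.9] open 0.0353 grip 59
t 37.6 pos [0.522 0.001 0.2  ] F [ 0.4 -0.5 -0.4] open 0.0351 grip 60
t 38.3 pos [0.521 0.001 0.323] F [-1.   0.9 -1.1] open 0.0353 grip 60
t 40.7 pos [ 0.612 -0.272  0.294] F [-0.5  0.3 -2.3] open 0.0354 grip 60
t 41.7 pos [ 0.613 -0.273  0.137] F [-0.6  0.7 -1.4] open 0.0355 grip 60
t 42.8 pos [ 0.612 -0.272  0.292] F [ 0.5  0.9 -1. ] open 0.0547 grip 0
t 45.1 pos [0.616 0.075 0.173] F [0.3 0.6 0.1] open 0.0549 grip 0
t 45.4 pos [0.616 0.076 0.174] F [0.6 0.5 6.8] open 0.0355 grip 59
t 46.6 pos [0.516 0.078 0.2  ] F [ 0.6 -0.3 -1.3] open 0.0352 grip 60
t 47.3 pos [0.515 0.078 0.323] F [ 0.3  0.5 -2. ] open 0.0354 grip 60
t 48.8 pos [ 0.564 -0.324  0.294] F [ 0.1  0.3 -1.4] open 0.0354 grip 60
t 49.8 pos [ 0.564 -0.325  0.137] F [ 0.5  0.4 -1.1] open 0.0350 grip 60
t 50.9 pos [ 0.563 -0.325  0.292] F [ 0.   0.2 -0.8] open 0.0546 grip 0
scene 131 [343. 147.] [390. 166.] [69. 40.] 40.4
scene 302 [321. 181.] [444.  54.] [41. 70.] 15.8
top 241 [301. 245.] [442.  54.] [41. 70.] 16.0
top 214 [253. 265.] [394. 172.] [52. 40.] 40.8
```

View pics/s7.png

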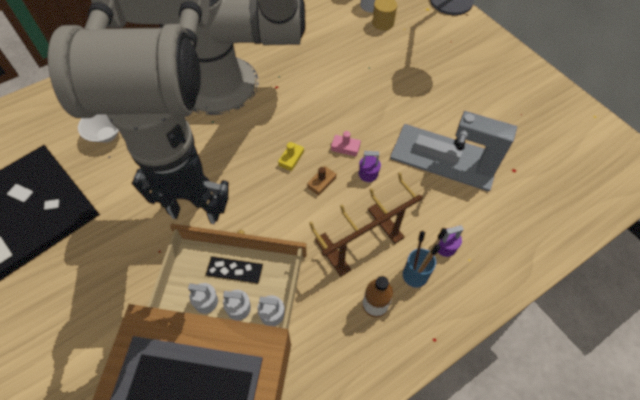

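All three pots and the tile are in the drawer (202,298), (236,304), (271,309); the wooden block is at (321,181), unmoved at (0.443, 0.054).

```bash
python3 - <<'E'
from h import *
s=np.array([.443,.054]);r.grip(.045)
R=over(s,.2,D(16));snap('scene','s8.png');W=world('scene');i=np.load('scene.npz')['im'].astype(int)
lin(s,.045,rate=.2);st();r.grip(0);st();lin(s,.25,rate=.2);st()
d=dr(.12,-.1);over(d,.25,DA+np.pi/2);st();lin(d,.0585,rate=.18);st()
r.grip(.045);st();lin(d,.25,rate=.25)
r.movep(P((.45,-.02),.3),best(P((.45,-.02),.3),0))
snap('scene','s9.png');snap('top','t9.png')
a,b=cv2.imread('pics/s9.png'),cv2.imread('pics/t9.png')
cv2.imwrite('pics/c9.png',np.hstack([cv2.resize(a[200:340,140:310],(400,330),interpolation=2),cv2.resize(b[120:285,340:540],(400,330),interpolation=2)]))
E
```

```text
t 55.1 pos [0.444 0.054 0.1  ] F [-0.4  0.6  0.4] open 0.0451 grip 0
t 55.4 pos [0.444 0.054 0.1  ] F [-0.8  0.4  5.6] open 0.0184 grip 58
t 56.6 pos [0.442 0.054 0.303] F [ 0.5 -0.2 -1.8] open 0.0183 grip 59
t 58.1 pos [ 0.509 -0.356  0.304] F [-0.1 -1.  -0.9] open 0.0183 grip 59
t 59.3 pos [ 0.509 -0.357  0.113] F [ 0.4 -0.4 -1.6] open 0.0186 grip 59
t 59.7 pos [ 0.508 -0.357  0.113] F [-0.6 -0.3 -0. ] open 0.0447 grip 0
```

View pics/c9.png

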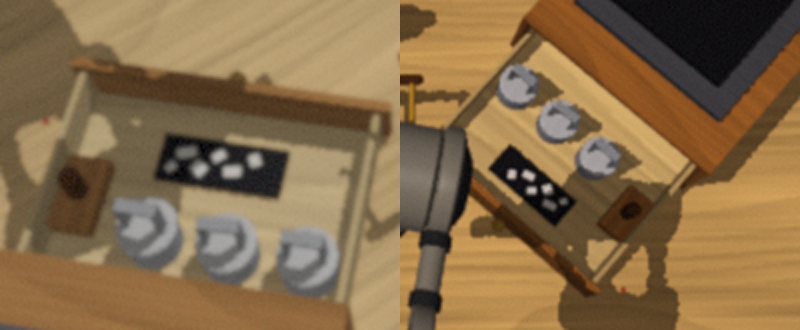

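Left panel: tile (225,165) flat, pots (148,232), (228,248), (308,260), block (80,195) all inside the drawer. Now push the lever down with force watch.

```bash
cat > push.py <<'E'
from h import *
from scipy.optimize import least_squares
r.grip(0)
xy,z=knob(1);over(xy,.27,PA+np.pi/2)
st()
for l in np.r_[np.linspace(1,.1,7),np.arange(.05,-.3,-.04)]:
    xy,z=knob(max(l,0)); z=.14+.07*np.sin(l-.5)
    lin(xy,z+.010+.019,rate=.08)
    f=r.sense()['wrist_force'][2]
    if l<.06: print(round(l,2),round(f,1))
    if f>18:break
st()
lin(xy,.27,rate=.2);lin(xy-.15*pex,.3,rate=.2);r.sleep(.3)
snap('scene','s10.png');snap('top','t10.png')
W=world('scene');i=np.load('scene.npz')['im'].astype(int)
m=(np.hypot(W[...,0]-.627,W[...,1]-.290)<.022)&(W[...,2]>.08)&(W[...,2]<.2)
p=W[m];print(len(p),np.round(np.sort(p[:,2])[-5:],4))
f=least_squares(lambda c:np.linalg.norm(p-c,axis=1)-.01,[.626,.291,.107],loss='soft_l1',f_scale=.001);print(f.x,'down:',knob(0))
E
python3 push.py
```

```text
t 64.0 pos [0.625 0.291 0.324] F [-0.4  0.3 -0. ] open -0.0003 grip 0
0.05 -0.4
0.01 -0.1
-0.03 5.7
-0.07 15.1
-0.11 23.4
t 67.9 pos [0.625 0.292 0.188] F [-8.1 -2.9 23.4] open 0.0001 grip 12
87 [0.1201 0.1203 0.1205 0.1208 0.1256]
[0.62405798 0.2947518  0.10807161] down: (array([0.62480592, 0.29207374]), np.float64(0.1064402122977058))
```

View pics/s10.png

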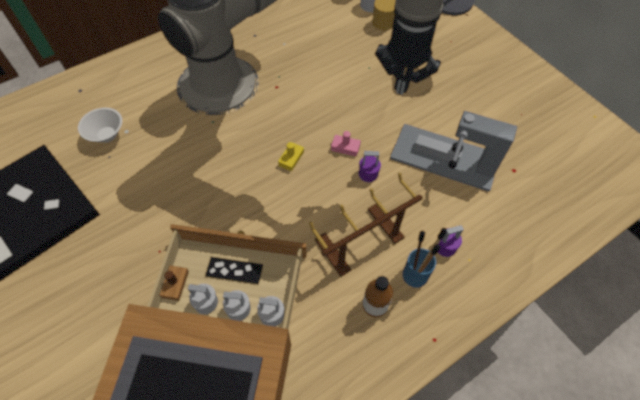

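```bash
python3 - <<'E'
from h import *
from scipy.optimize import least_squares
for n in('scene','top'):
    W=world(n);k0=knob(0)[0]
    rel=W[...,:2]-k0;X=rel@pex;Y=rel@pey
    m=(abs(X)<.015)&(Y<.006)&(Y>-.016)&(W[...,2]>.085)&(W[...,2]<.2);p=W[m]
    print(n,len(p),np.round(np.sort(p[:,2])[-5:],4))
    f=least_squares(lambda c:np.linalg.norm(p-c,axis=1)-.01,[*k0,.107],loss='soft_l1',f_scale=.001);print(np.round(f.x,4))
    l=least_squares(lambda l:np.linalg.norm(p-np.append(*knob(l[0])),axis=1)-.01,[.05],loss='soft_l1',f_scale=.001);print(l.x)
a=cv2.imread('pics/s10.png');cv2.imwrite('pics/c10.png',cv2.resize(a[110:190,390:520],None,fx=6,fy=6,interpolation=2))
E
```

```text
scene 61 [0.1167 0.1169 0.1169 0.1174 0.1189]
[0.625  0.2933 0.1062]
[-0.00902639]
top 0 []
[0.6248 0.2921 0.107 ]
[0.05]
```

View pics/c10.png

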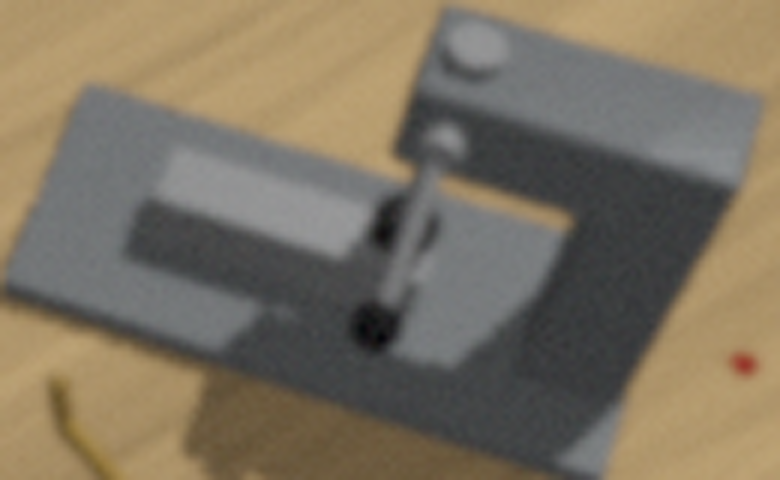

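The lever is fully down: the knob sits at (375,325) in the crop, and the fit gives about 0 rad. The foot is on the anvil and the drawer contents are in place.

```bash
python3 -c "
from h import *
st();print(r.close_job())"
```

```text
t 70.1 pos [0.5   0.209 0.354] F [-0.2  0.5 -0.2] open 0.0001 grip 0
the job is handed in; nothing more can be done
None
```

I handed the job in at about 70 s. I raised the lever fully, laid the tile flat and face up in the drawer with all three pots and the wooden block, then pushed the lever fully down; the jar and bottle were not touched.

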